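# Slide the tray into the inspection bay and hold its sprung hood below the balance point

### The arm

A 6-joint arm with a two-finger parallel gripper is mounted at the origin on a cart in front of the work surface, level with it; the furniture and walls round the work are solid. World frame = base frame: x ahead of the robot, y to its left, z up, the work surface at z = 0. Lengths are in mm, angles in rad, forces in N, time in s.
With the tool pointing down it reaches from about 350 to 875 mm from the base axis. Payload 4.2 kg.
Tool frame: the origin (TCP) lies midway between the tips of the shut fingers; the grasp point (between the pads) lies env.tcp_to_grasp behind it (env.tcp_to_grasp is the distance from the TCP to the grasp point, in mm); z points along the fingers, y is the line along which they close (so a half turn about z gives the same grasp; the last joint's range is limited). The gripper opens to 85 mm and grips with 20 to 120 N. Pads are 22 mm wide; open, the fingers measure 114 mm over their backs; the gripper's body (76 mm by 85 mm) begins 54 mm behind the grasp point. The pads swing forward as they close: fully open they stand 13 mm farther back than shut.
Start: joints at [1.546, 0.385, 0.008, 0, -1.194, -0.259], TCP at [174.971, 599.987, 199.012] pointing down, gripper open.
Joint ranges: [-3.14, 3.14], [-1.21, 2.06], [-1.07, 1.41], [-3.16, 2.05], [-2.99, -0.16], [-3.1, 3.1]. Speed limits (rad/s): [2.79, 2.79, 3.14, 3.14, 3.14, 3.14].

### API

Orientations are given as a unit quaternion [x, y, z, w].
In Python, from rig import env, imaging gives the robot as it stands. The module is installed in compiled form; this text tells all that it offers.
- The arm moves only by the tool arm_command, never from a script. Its argument "plan" is a list of rows, each a list of 7 numbers: the opening, from 0 (shut) to 1 (fully open), then the shift along the tool's x, y, z in mm, then the turn, a rotation vector about the tool's x, y, z in degrees. A call has 1 to 10 rows; each row is the pose to reach, as a shift and turn from the pose commanded when the call began, along the tool's axes at that moment; what a row does not reach only later rows make up. A row lasts 1/12 s, in which the tool goes at most 41.7 mm and 7.16 degrees, less where a joint would pass 70% of its speed; a pose out of reach is approached as far as the arm can. A call with a gripper value outside its range is refused whole. The fingers move at their own pace and stop on an object; "force" is the grip in N (left out, the last holds). Time passes only in rows, so rows that repeat a pose let the fingers close. It gives the time, the measured TCP pose, the force, the opening and the grip force at its end, in the units of the state.
- env.get_obs(): the state, without advancing time (a new reading comes with each control period).
- imaging.camera(name): name is "scene" or "top" or "wrist"; returns (picture, depth): 480x640x3 uint8, red, green, blue; 480x640 float32, mm along the optical axis (not along the pixel's ray), 0 where there is no reading.
- imaging.camera_model(name): a dict with "fx", "fy", "cx", "cy" (pixels), "dist_coeffs" ([k1, k2, p1, p2, k3] as OpenCV has them; the pictures are not rectified), "position" and "attitude" of the camera in the world. Camera axes: x right, y up, looking along -z (the intrinsics and any distortion apply to the point x, -y, -z); pixel columns grow to the right and rows downward; lengths in mm; the calibration is good to about 2 mm. A picture is of the moment at which its call begins: read the wrist's pose just before it. camera_model takes no time and is no camera call; for the wrist camera it gives the pose at the moment of the call.
- env.finish_job(): hands the job in; it is judged then, once.
Trained networks look in the newest picture that a camera, given by its name, has taken for a name from the list of things; names that differ only in an ending like _2 or _b are one class to them, and where a whole thing is asked for, a point or a joint stands for the part that bears it (a point fixed in the world has none). Each returns a list of dicts, best first, with "conf" (0 to 1); they miss things now and then, are a little off and sometimes report something else, mostly with a low value. They report only what shows in the picture. A call takes as long as a camera call.
- imaging.recognise(camera, thing): "location" ([row, column] in pixels, amid what is visible of it).
The state is a dict: "t": time; "q": joint angles; "dq": joint speeds; "tau": joint torques, N m; "ee_pos": TCP position; "ee_rot": TCP orientation; "contact_force": force on the tool from outside, world axes, zero at the start; "moment": the same for the moment, N m; "width": opening from 0.0 (shut) to 1.0 (fully open); "grip_force": force on a finger pad.
Only numpy, scipy, OpenCV 4.12 (cv2) and the standard library are available. Lean on these libraries where they do the work, as an engineer would, in place of code of your own. Each camera call takes 0.05 s, during which the arm holds its last target. There are 200 camera calls.

### The job

Slide the red tray with the watch movement along the table into the open right-hand side of the grey inspection bay until it is fully home, then lift the bay's sprung glass hood by its red bar until it is past its balance point and ease it back. Finish still holding it, at rest about nine degrees below that balance point, so that the repairer can work underneath and the hood will shut by itself as soon as you let go. Never let the hood fly up to its open stop, keep the tray down on the table and the movement in it, and leave the oil bottle, the thread spool and the loupe alone.

Things in the scene. Friction and masses are not known exactly. Their poses are not given: they have to be found in the camera images.
- bay: Grey inspection bay fixed to the table, 137 x 122 mm (x, y), 62 mm high, dark spring housing behind. Origin: on the table, midway across the slot; x points to its back (hinge) side, y into the slot, away from its mouth, z up. The slot runs along y over the bare table, 113 mm wide, mouth at y = -60 mm, end stop at y = +50 mm; under the shut hood there are 30 mm of height for the tray.
- slot_mouth (a point): Middle of the slot's mouth at table height, y = -60 mm in the bay's frame. Black flared guides, 30 mm high, stand out from it to y = -86 mm on both sides and open to about 126 mm.
- tray: Loose flat red tray, about 0.1 to 0.2 kg, 106 (x) x 178 (y) x 20 mm, walls 8 mm thick, floor 2 mm. Origin: centre of its underside, axes along its sides, +y roughly towards the bay. It stands outside the mouth; can be pinched by the middle of its outer end wall (y = -85 mm) from above, or pushed. Fully home, its +y end touches the end stop: origin at x = 0, y = -39 mm in the bay's frame.
- movement: Small brass watch movement, a disc 25 mm across and 5 mm high, loose in the tray's +y half. Origin: centre of its underside.
- hood_front (a point): Middle of the front edge of the hood, 165 mm from the hinge line. The hood is a flat clear plate 160 x 122 mm in a thin steel frame, lying over the bay, 0.8 kg, with a clear flap over the mouth and a red bar on top.
- hood (a joint): Angle of the hood in rad: 0 shut (plate level), grows as its front edge (bay's -x side) goes up and back; open stop at 1.6. A counter-spring balances its weight at 0.90 rad (51.6 degrees): below that it falls shut, above it flies open by itself. Lifting it from shut takes about 2 N at the bar; within 0.2 rad of the balance less than 1 N holds it.
- hood_hinge (a point): Point on the hinge line, which is parallel to the bay's y axis: x = 85 mm, y = 0, z = 66 mm in the bay's frame.
- hood_bar (a point): Middle of the red bar that lifts the hood: round, 12 mm thick, along the bay's y, 84 mm between its posts, 47 mm above the plate. Shut, it is 150 mm in front of and 47 mm above the hinge line (113 mm above the table); it turns about that line. Upright fingers, one in front and one behind, can pinch it from above and follow the whole swing, the bar turning between them.
- dropper: Small blue oil bottle, 28 mm across, 66 mm high, standing; bystander. Origin: centre of its base.
- spool: Wooden spool of blue thread, 31 mm across, 38 mm high, standing; bystander. Origin: centre of its base.
- loupe: Black eye loupe, 36 mm across, 26 mm high, standing; bystander. Origin: centre of its base.

How it is judged (in metres and radians):
On the way, in this order (a step that is already met when the one before it is completed fails the run):
1. the tray is fully home in the slot (y of tray in the frame of bay above -0.046 m and x of tray in the frame of bay between -0.008 and 0.008 m and angle between the y axis of tray and the y axis of bay, either way round below 0.1 rad and height (world z) of tray below 0.006 m), for 0.2 s.
2. the hood is raised past its balance point (value of joint hood above 0.95 rad), for 0.1 s.
At the end, for the whole second after the job is handed in: The hood rests in the robot's fingers between 0.62 and 0.87 rad, just below its balance at 0.90 rad, carried by nothing else; the tray is within 7 mm of its end stop, straight in the slot and flat on the table, with the movement in it (all of step 1 and x of movement in the frame of tray between -0.046 and 0.046 m and y of movement in the frame of tray between -0.082 and 0.082 m and z of movement in the frame of tray below 0.015 m and value of joint hood between 0.62 and 0.87 rad and velocity of joint hood between -0.1 and 0.1 rad/s and contact force between the fingers and hood above 0.15 N and contact force between each of tray, movement and hood below 0.1 N); the arm keeps its last pose, push and grip.
It fails at once if the hood is let up to its open stop (over 1.45 rad) (value of joint hood above 1.45 rad).
It fails at once if the tray is lifted off the table (over 25 mm) instead of slid (height (world z) of tray above 0.025 m).
It fails at once if the watch movement comes out of the tray (not (x of movement in the frame of tray between -0.046 and 0.046 m and y of movement in the frame of tray between -0.082 and 0.082 m and z of movement in the frame of tray below 0.015 m)).
It fails at once if the oil bottle, spool or loupe is shifted by more than 30 mm or knocked over (distance of any of dropper, spool, loupe from where it was at the start of the episode above 0.03 m or angle between any of dropper, spool, loupe's own z axis and vertical above 0.5 rad).
It also fails if it takes over 56 s, if anything falls off the work surface, if the arm or the gripper's body presses on something with over 40 N, if the wrist force passes 120 N, or if a joint passes its speed limit or range.

## Working session

There is one attempt and no reset: what is moved stays moved. The work goes in short steps, Python scripts to look and compute and a tool call to move; the robot and the scene stay as the last step left them, time stands still between calls to the robot, and variables do not carry over. Pictures are saved under pics/ and viewed, at most 10 in all, crops included, and the job is handed in when it is done.

Besides the shell and the picture viewer there is one more tool, called after "Request:" as a command line: name --pt "numbers of a row" for each row, then --argument value for the rest. arm_command: Moves the arm, as the interface text tells. Its arguments: {"type":"object","properties":{"plan":{"type":"array","items":{"type":"array","items":{"type":"number"}}},"force":{"type":"number"}},"required":["plan"]}

```bash
mkdir -p pics
cat > h.py <<'E'
import numpy as np, cv2
from scipy.spatial.transform import Rotation as R
from rig import env, imaging
def model(c):
    m=imaging.camera_model(c); K=np.array([[m['fx'],0,m['cx']],[0,m['fy'],m['cy']],[0,0,1.]])
    a=np.array(m['attitude'],float); A=a if a.shape==(3,3) else R.from_quat(a).as_matrix()
    return K,np.array(m['dist_coeffs'],float),np.array(m['position'],float),A
def world(c,px,depth):
    """px Nx2 (col,row), depth N -> world"""
    K,d,p,A=model(c); u=cv2.undistortPoints(np.array(px,float).reshape(-1,1,2),K,d)[:,0]
    z=np.array(depth,float).reshape(-1)
    return p+(np.c_[u[:,0]*z,-u[:,1]*z,-z])@A.T
def cloud(c,dep):
    r,q=np.indices(dep.shape); return world(c,np.c_[q.ravel(),r.ravel()],dep.ravel()).reshape(480,640,3)
E
cat > a.py <<'E'
from h import *
print(env.get_obs()['ee_pos'],env.get_obs()['ee_rot'],env.tcp_to_grasp)
ims=[]
for c in ['top','scene']:
    im,d=imaging.camera(c); ims.append(im); np.savez(f'{c}.npz',im=im,d=d); P=cloud(c,d)
    print(c,imaging.camera_model(c))
    for t in ['bay','tray','movement','hood_bar','dropper','spool','loupe']:
        for x in imaging.recognise(c,t)[:1]:
            r,q=map(int,x['location']); print(t,x['conf'],r,q,P[r,q].round(0))
    cv2.imwrite(f'pics/{c}.png',im[:,:,::-1])
E
python3 a.py
```

```text
[174.77549664 599.38728541 197.92942613] [ 9.89937319e-01 -1.41502420e-01 -1.20628106e-04  1.07457478e-03] 18.700000000000003
top {'fx': 440.0227951937392, 'fy': 440.0227951937392, 'cx': 316.8818498500166, 'cy': 240.14650375873933, 'dist_coeffs': array([-0.05708164,  0.        ,  0.        ,  0.        ,  0.        ]), 'position': array([ 384.40853055,   77.66344841, 1115.44155168]), 'attitude': array([ 0.0688506 , -0.07189037, -0.69390483,  0.71315318])}
bay 0.71 252 311 [567.  89.  65.]
tray 0.96 267 388 [ 545. -108.    1.]
movement 0.62 267 389 [ 544. -110.    5.]
hood_bar 0.81 259 306 [549. 101.  70.]
dropper 0.63 173 405 [ 782. -145.   49.]
spool 0.44 184 339 [751.  23.  37.]
loupe 0.54 308 217 [428. 317.  25.]
scene {'fx': 554.5081058113509, 'fy': 554.5081058113509, 'cx': 313.53716496065005, 'cy': 234.74853490149712, 'dist_coeffs': array([-0.08376242,  0.        ,  0.        ,  0.        ,  0.        ]), 'position': array([ 232.64170293, -663.75509467,  654.04670541]), 'attitude': array([ 0.45720142, -0.11609607, -0.19475561,  0.85997605])}
bay 0.6 262 285 [547.  61.  68.]
tray 0.59 349 327 [ 550. -101.    0.]
movement 0.55 335 321 [554. -71.   4.]
hood_bar 0.94 253 276 [544.  94.  67.]
dropper 0.97 312 466 [ 775. -164.   46.]
spool 0.86 266 390 [742.  15.  30.]
loupe 0.57 229 183 [425. 311.  22.]
```

View pics/top.png

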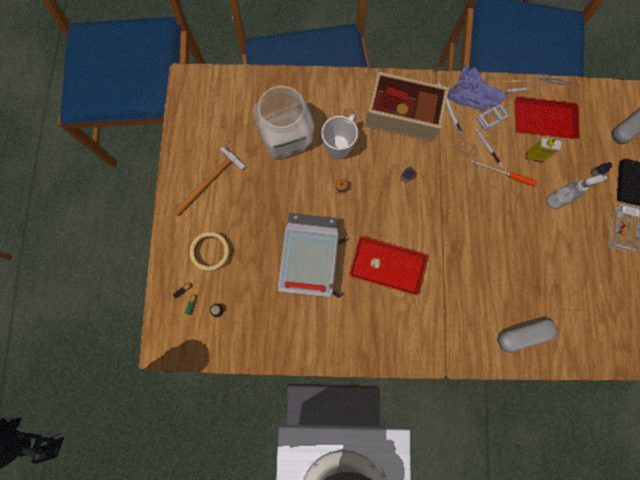

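View pics/scene.png

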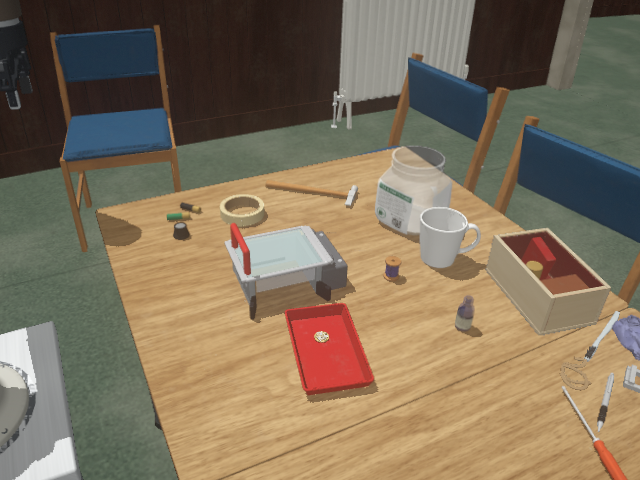

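The top view shows the bay at about (310,258), its red bar at (305,287), the guides at (343,240) and (337,293), and the tray at (389,265), turned slightly, with the movement at (376,263). Next I'll fit their poses.

```bash
cat > b.py <<'E'
from h import *
for c in ['top','scene']:
    f=np.load(c+'.npz'); im=f['im'].astype(int); P=cloud(c,f['d'])
    red=(im[...,0]>120)&(im[...,1]<60)&(im[...,2]<70)
    X,Y,Z=P[...,0],P[...,1],P[...,2]
    reg=(X>430)&(X<720)&(Y>-260)&(Y<230)
    t=red&reg&(Z<30)&(Y<20); 
    for nm,m in [('tray',t),('traywall',t&(Z>12)),('bar',red&reg&(Z>85)),('grey',reg&~red&(Z>50)&(Z<85)&(Y>0)),('guides',reg&(Z>15)&(Z<35)&(Y<60)&(im.sum(2)<130))]:
        p=P[m]; 
        if len(p)<5: print(c,nm,len(p)); continue
        r=cv2.minAreaRect(p[:,:2].astype(np.float32)); print(c,nm,len(p),'mean',p.mean(0).round(1),'rect',np.round(r[0],1),np.round(r[1],1),round(r[2],1)); print(cv2.boxPoints(r).round(0).tolist(), np.percentile(p[:,2],[5,50,95]).round(0))
E
python3 b.py
```

```text
top tray 2629 mean [ 550.4 -108.8    4.3] rect [ 549.9 -108.9] [185.1 114.5] 75.8
[[472.0, -185.0], [583.0, -213.0], [628.0, -33.0], [517.0, -5.0]] [-2.  2. 21.]
top traywall 368 mean [ 559.7 -112.3   19.1] rect [ 546.9 -106.4] [181.4 108.2] 75.2
[[471.0, -180.0], [576.0, -208.0], [622.0, -33.0], [518.0, -5.0]] [13. 20. 23.]
top bar 153 mean [479.6 100.1 117.6] rect [479.5 100.3] [91.7  9.8] 85.3
[[471.0, 55.0], [481.0, 54.0], [488.0, 146.0], [478.0, 146.0]] [115. 117. 120.]
top grey 3855 mean [560.9  95.9  66.6] rect [563.3  96.1] [130.5 197.6] 85.4
[[460.0, 39.0], [657.0, 23.0], [667.0, 153.0], [470.0, 169.0]] [52. 68. 71.]
top guides 47 mean [546.7 -12.6  26.6] rect [528.1 -81.2] [216.7 144.3] 84.5
[[446.0, -182.0], [590.0, -196.0], [610.0, 20.0], [467.0, 33.0]] [16. 29. 33.]
scene tray 1050 mean [553.1 -81.8  11.2] rect [ 545.  -105.3] [183.2 102.4] 75.6
[[473.0, -181.0], [572.0, -207.0], [617.0, -29.0], [518.0, -4.0]] [ 2. 11. 20.]
scene traywall 465 mean [554.4 -77.9  16.6] rect [ 545.  -105.3] [183.2 102.4] 75.6
[[473.0, -181.0], [572.0, -207.0], [617.0, -29.0], [518.0, -4.0]] [13. 17. 21.]
scene bar 0
scene grey 4621 mean [556.3  85.2  66.5] rect [561.9  96. ] [133.4 198.9] 85.8
[[458.0, 37.0], [656.0, 22.0], [666.0, 155.0], [467.0, 170.0]] [52. 68. 71.]
scene guides 0
```

```bash
cat >> h.py <<'E'
YH=np.array([np.cos(np.radians(85.5)),np.sin(np.radians(85.5)),0]); XH=np.array([YH[1],-YH[0],0]); BAY=np.array([544.4,95.1,0])
def tobay(p): d=np.asarray(p,float)-BAY; return np.array([d@XH,d@YH,d[2]])
def frombay(x,y,z): return BAY+x*XH+y*YH+np.array([0,0,z])
def go(p,yaw=None):
    """shift along tool axes to world p, and turn about tool z so that tool y lies (mod 180) at yaw deg"""
    o=env.get_obs(); M=R.from_quat(o['ee_rot']).as_matrix()
    cy=np.degrees(np.arctan2(M[1,1],M[0,1]))
    dz=0 if yaw is None else -((yaw-cy+90)%180-90)
    print('t',round(o['t'],2),'tcp',np.round(o['ee_pos'],1),'bay',tobay(o['ee_pos']).round(1),'yaw',round(cy%180,2),'tilt',np.round(M[:,2],3),'q',np.round(o['q'],2),'F',np.round(o['contact_force'],1),'w',round(o['width'],3),'g',round(o['grip_force'],1))
    print('shift',(M.T@(np.asarray(p)-o['ee_pos'])).round(1),'turn z',round(dz,2))
E
python3 -c "
from h import *
go([525,-188,120],75.5)"
```

```text
t 0.8 tcp [175.  600.  199.1] bay [-407.9  474.4  199.1] yaw 73.74 tilt [-0.  0. -1.] q [ 1.55  0.38  0.01 -0.   -1.19 -0.26] F [-0.4  0.2 -0.3] w 0.999 g 0.0
shift [556.7 658.5  79. ] turn z -1.76
```

Request:
arm_command --pt "1 27 32 0 0 0 0" --pt "1 54 64 0 0 0 0" --pt "1 81 96 0 0 0 0" --pt "1 108 128 0 0 0 0" --pt "1 135 160 0 0 0 0" --pt "1 162 192 0 0 0 0" --pt "1 189 224 0 0 0 0" --pt "1 216 256 0 0 0 0" --pt "1 243 288 0 0 0 0" --pt "1 270 320 0 0 0 -1.8" --force 25

```text
t: 1.63
ee_pos: [344.0, 217.2, 199.5]
ee_rot: [0.992, -0.125, 0.0, -0.001]
contact_force: [1.2, -0.3, 0.1]
width: 0.999
grip_force: 0.0
```

```bash
python3 -c "
from h import *
go([525,-188,120],75.5)"
```

```text
t 1.63 tcp [344.  217.2 199.5] bay [-209.3  106.   199.5] yaw 75.62 tilt [ 0.001  0.001 -1.   ] q [ 0.97  0.   -0.48  0.   -1.09  0.35] F [ 1.2 -0.3  0.1] w 0.999 g 0.0
shift [275.9 347.6  79.2] turn z 0.12
```

Request:
arm_command --pt "1 26 32 0 0 0 0" --pt "1 52 64 0 0 0 0" --pt "1 78 96 0 0 0 0" --pt "1 104 128 0 0 0 0" --pt "1 130 160 0 0 0 0" --pt "1 156 192 10 0 0 0" --pt "1 182 224 20 0 0 0" --pt "1 208 256 30 0 0 0" --pt "1 234 288 40 0 0 0" --pt "1 250 310 50 0 0 0"

```text
t: 2.47
ee_pos: [509.8, -146.5, 148.8]
ee_rot: [0.992, -0.127, 0.001, 0.0]
contact_force: [1.3, 0.6, 0.3]
width: 1.003
grip_force: 0.0
```

```bash
python3 -c "
from h import *
go([525,-188,120],75.5)
im,d=imaging.camera('wrist'); P=cloud('wrist',d); np.savez('w1.npz',im=im,d=d,P=P); cv2.imwrite('pics/w1.png',im[:,:,::-1])
i=im.astype(int); red=(i[...,0]>100)&(i[...,1]<60)&(i[...,2]<70); m=red&(P[...,2]>-5)&(P[...,2]<40)&(P[...,1]<20)
p=P[m]; print(len(p),np.percentile(p[:,2],[2,50,98]))
m2=p[:,2]>15; r=cv2.minAreaRect(p[m2][:,:2].astype(np.float32)); print(r,cv2.boxPoints(r).round(1).tolist())
"
```

```text
t 2.47 tcp [ 509.8 -146.5  148.8] bay [ -15.6 -243.6  148.8] yaw 75.46 tilt [ 0.001 -0.001 -1.   ] q [ 0.03  0.27 -0.3   0.   -1.    1.29] F [1.3 0.6 0.3] w 1.003 g 0.0
shift [25.1 36.3 28.8] turn z -0.04
30146 [-2.92371131 -1.06338189 17.8874737 ]
((545.6251831054688, -107.44017791748047), (182.06875610351562, 108.55368041992188), 75.05825805664062) [[469.70001220703125, -181.39999389648438], [574.5999755859375, -209.39999389648438], [621.5, -33.5], [516.7000122070312, -5.5]]
```

View pics/w1.png

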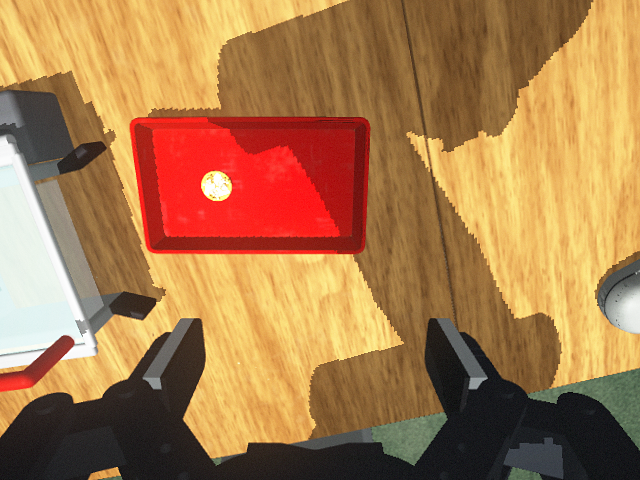

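```bash
python3 -c "
from h import *
go([523.9,-189.2,7],75.2)"
```

```text
t 2.52 tcp [ 509.7 -149.1  146. ] bay [ -15.4 -246.2  146. ] yaw 75.28 tilt [-0.003 -0.001 -1.   ] q [ 0.02  0.27 -0.3   0.   -1.    1.29] F [ 2.9 -3.2 -0.4] w 0.998 g 0.0
shift [ 24.2  34.9 139. ] turn z 0.08
```

Request:
arm_command --pt "0.7 8 12 10 0 0 0" --pt "0.6 16 24 30 0 0 0" --pt "0.6 24 34 60 0 0 0" --pt "0.6 24 34 80 0 0 0" --pt "0.6 24 34 95 0 0 0" --pt "0.6 24 34 95 0 0 0"

```text
t: 3.02
ee_pos: [520.5, -182.4, 50.5]
ee_rot: [0.992, -0.127, -0.004, -0.0]
contact_force: [-0.3, 0.5, -0.4]
width: 0.6
grip_force: 0.0
```

```bash
python3 -c "
from h import *
go([523.9,-189.2,7],75.2)"
```

```text
t 3.02 tcp [ 520.5 -182.4   50.5] bay [  -2.1 -278.5   50.5] yaw 75.46 tilt [-0.007  0.001 -1.   ] q [-0.04  0.42 -0.36 -0.   -0.8   1.36] F [-0.3  0.5 -0.4] w 0.6 g 0.0
shift [ 5.4  5.7 43.5] turn z 0.26
```

Request:
arm_command --pt "0.6 5 6 15 0 0 0" --pt "0.6 5 6 30 0 0 0" --pt "0.6 5 6 43 0 0 0" --pt "0.6 5 6 43 0 0 0" --pt "0 5 6 43 0 0 0" --pt "0 5 6 43 0 0 0" --pt "0 5 6 43 0 0 0" --pt "0 5 6 43 0 0 0" --pt "0 5 6 43 0 0 0" --force 25

```text
t: 3.77
ee_pos: [527.1, -189.5, 11.9]
ee_rot: [0.992, -0.126, 0.001, -0.0]
contact_force: [0.2, 0.3, 0.2]
width: 0.001
grip_force: 0.0
```

```bash
python3 -c "
from h import *
go(frombay(0,-284,7),85.5)"
```

```text
t 3.77 tcp [ 527.1 -189.5   11.9] bay [   5.  -285.1   11.9] yaw 75.55 tilt [ 0.002 -0.    -1.   ] q [-0.06  0.48 -0.38  0.   -0.71  1.37] F [0.2 0.3 0.2] w 0.001 g 0.0
shift [-5.2 -0.2  4.9] turn z -9.95
```

```bash
python3 -c "
from h import *
im,d=imaging.camera('wrist'); P=cloud('wrist',d); cv2.imwrite('pics/w2.png',im[:,:,::-1])
i=im.astype(int); red=(i[...,0]>100)&(i[...,1]<60)&(i[...,2]<70); m=red&(P[...,2]>12)&(P[...,2]<30)&(P[...,1]<20)
r=cv2.minAreaRect(P[m][:,:2].astype(np.float32)); print(r,cv2.boxPoints(r).round(1).tolist())
print(env.get_obs()['ee_pos'],env.get_obs()['width'],env.get_obs()['grip_force'])
"
```

```text
((545.0238037109375, -107.15735626220703), (175.99330139160156, 109.7850341796875), 75.12246704101562) [[469.3999938964844, -178.10000610351562], [575.5, -206.3000030517578], [620.7000122070312, -36.20000076293945], [514.5999755859375, -8.0]]
[ 526.88801189 -189.52867964   11.68944437] -0.0031165033355019293 0.0
```

View pics/w2.png

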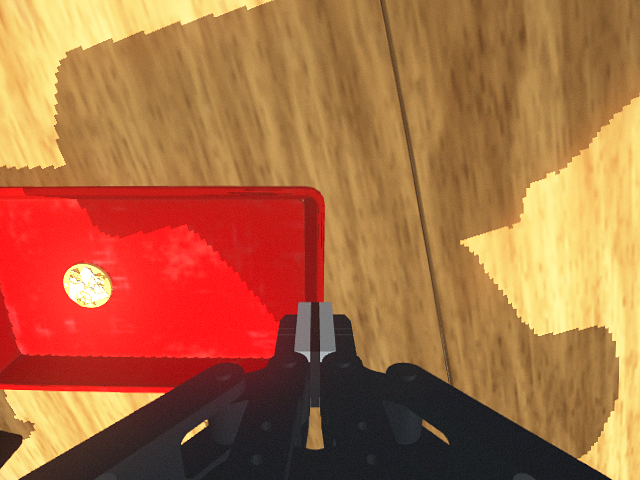

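```bash
python3 -c "
from h import *
im,d=imaging.camera('wrist'); P=cloud('wrist',d)
for r,c in [(305,303),(305,327),(330,305),(340,315),(305,315),(320,315),(250,315),(280,313),(295,315),(240,340),(250,250)]: print(r,c,P[r,c].round(1),im[r,c])
print(env.get_obs()['ee_pos'],env.get_obs()['ee_rot'],imaging.camera_model('wrist'))
"
```

```text
305 303 [ 538.1 -187.5   50. ] [129 120 121]
305 327 [ 535.5 -196.5   49.5] [119 118 119]
330 305 [ 537.7 -188.6   68.2] [129 119 121]
340 315 [ 536.6 -191.9   74. ] [52 28 33]
305 315 [ 537.5 -192.2   51.2] [54 34 33]
320 315 [ 536.9 -192.    61.5] [59 33 34]
250 315 [ 547.9 -194.8   17.9] [129  21  15]
280 313 [ 532.6 -189.9   15.6] [147  28  30]
295 315 [ 526.5 -189.3   19.4] [135  24  19]
240 340 [ 543.2 -206.7   -1.6] [200 155  90]
250 250 [ 550.5 -161.9    2. ] [197  36  30]
[ 526.77636532 -189.54806038   11.53012904] [ 9.92049353e-01 -1.25848550e-01  4.71998005e-04 -3.01992209e-05] {'fx': 389.867997520616, 'fy': 389.867997520616, 'cx': 314.6348458964704, 'cy': 242.9116644974579, 'dist_coeffs': array([-0.03795925,  0.        ,  0.        ,  0.        ,  0.        ]), 'position': array([ 605.98879335, -209.62518558,  186.04001628]), 'attitude': array([ 0.09903412, -0.12760113,  0.78015062, -0.60438002])}
```

The wrist depth puts the shut fingertips at about z 45, while the reported TCP is at 12. They closed above the wall, so I'll check this with the scene camera.

```bash
python3 -c "
from h import *
im,d=imaging.camera('scene'); P=cloud('scene',d)
cv2.imwrite('pics/s2.png',cv2.resize(im[220:440,200:480,::-1],None,fx=2.5,fy=2.5,interpolation=cv2.INTER_NEAREST))
m=(abs(P[...,0]-527)<25)&(abs(P[...,1]+190)<30)&(P[...,2]>25)&(P[...,2]<120)
p=P[m]; print(len(p))
for z in range(25,120,6):
    q=p[(p[:,2]>=z)&(p[:,2]<z+6)]
    if len(q): print(z,len(q),q.min(0).round(),q.max(0).round())
"
```

```text
421
25 1 [ 537. -196.   25.] [ 537. -196.   25.]
37 2 [ 520. -195.   42.] [ 529. -192.   43.]
43 8 [ 514. -195.   44.] [ 527. -185.   49.]
49 27 [ 514. -202.   49.] [ 535. -183.   55.]
55 50 [ 514. -205.   55.] [ 535. -181.   61.]
61 46 [ 513. -206.   61.] [ 534. -181.   66.]
67 41 [ 514. -205.   67.] [ 528. -179.   72.]
73 11 [ 513. -195.   74.] [ 517. -179.   78.]
79 6 [ 512. -194.   79.] [ 517. -177.   85.]
85 25 [ 507. -216.   85.] [ 531. -163.   91.]
91 50 [ 505. -219.   91.] [ 530. -161.   97.]
97 24 [ 505. -220.   97.] [ 518. -197.  103.]
103 32 [ 506. -218.  103.] [ 524. -182.  109.]
109 63 [ 505. -218.  109.] [ 539. -173.  115.]
115 35 [ 505. -210.  115.] [ 538. -172.  120.]
```

View pics/s2.png

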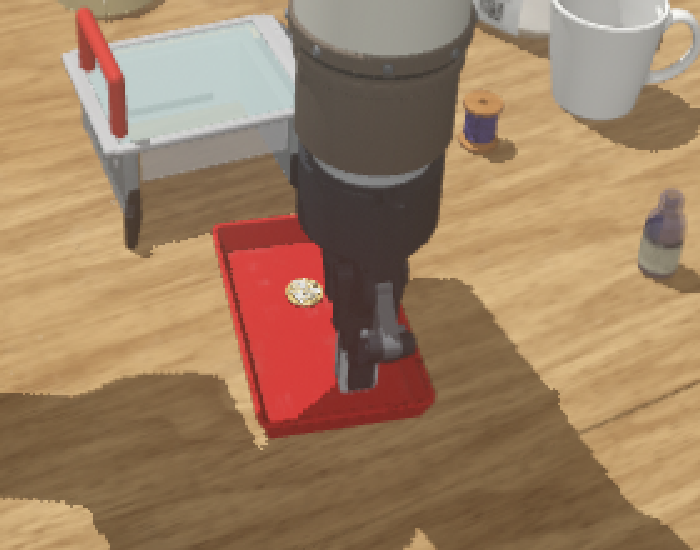

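Both cameras agree that the real tips are about 32 mm short of the reported TCP, with the lateral position right. I'll open, go down about 36 mm watching the force, and grip again.

Request:
arm_command --pt "0.6 -2 0 0 0 0 0" --pt "0.6 -2 0 0 0 0 0" --pt "0.6 -2 0 0 0 0 0" --pt "0.6 -2 0 8 0 0 0" --pt "0.6 -2 0 16 0 0 0" --pt "0.6 -2 0 24 0 0 0" --pt "0.6 -2 0 24 0 0 0"

```text
t: 4.5
ee_pos: [522.7, -188.8, -15.4]
ee_rot: [0.992, -0.126, -0.002, -0.0]
contact_force: [0.6, 0.0, -0.1]
width: 0.599
grip_force: 0.0
```

Request:
arm_command --pt "0.6 0 0 6 0 0 0" --pt "0.6 0 0 12 0 0 0" --pt "0.2 0 0 12 0 0 0" --pt "0 0 0 12 0 0 0" --pt "0 0 0 12 0 0 0" --pt "0 0 0 12 0 0 0" --pt "0 0 0 12 0 0 0" --pt "0 0 0 12 0 0 0" --force 25

```text
t: 5.17
ee_pos: [525.0, -189.1, -24.5]
ee_rot: [0.992, -0.126, 0.001, -0.0]
contact_force: [0.4, -0.2, 1.6]
width: 0.046
grip_force: 23.9
```

```bash
python3 -c "
from h import *
im,d=imaging.camera('scene'); P=cloud('scene',d)
go(frombay(0,-284,-24),85.5)
p=P[(abs(P[...,0]-527)<25)&(abs(P[...,1]+190)<30)&(P[...,2]>25)&(P[...,2]<120)]
print(len(p),np.percentile(p[:,2],[0,2,5]))
"
```

```text
t 5.22 tcp [ 524.9 -189.1  -24.6] bay [   2.9 -284.9  -24.6] yaw 75.53 tilt [ 0.001 -0.    -1.   ] q [-0.06  0.53 -0.41 -0.   -0.63  1.37] F [ 0.8 -0.1  0.9] w 0.042 g 23.9
shift [-3.  -0.4 -0.6] turn z -9.97
541 [25.19023182 26.13854931 29.06258457]
```

Request:
arm_command --pt "0 0 0 0 0 0 -1" --pt "0 -1 0 0 0 0 -2.5" --pt "0 -1 0 0 0 0 -4" --pt "0 -2 0 0 0 0 -5.5" --pt "0 -2 0 0 0 0 -7" --pt "0 -3 0 0 0 0 -8.5" --pt "0 -3 0 0 0 0 -10" --pt "0 -3 0 0 0 0 -10" --pt "0 -3 0 0 0 0 -10"

```text
t: 5.97
ee_pos: [522.6, -188.3, -24.6]
ee_rot: [0.999, -0.039, 0.001, 0.0]
contact_force: [1.4, 0.3, 0.4]
width: 0.042
grip_force: 25.6
```

```bash
python3 -c "
from h import *
go(frombay(0,-124,-24),85.5)
im,d=imaging.camera('wrist'); P=cloud('wrist',d)
i=im.astype(int); red=(i[...,0]>100)&(i[...,1]<60)&(i[...,2]<70); m=red&(P[...,2]>12)&(P[...,2]<30)&(P[...,1]<30)
r=cv2.minAreaRect(P[m][:,:2].astype(np.float32)); print(r,[tobay([*p,0]).round(1).tolist() for p in cv2.boxPoints(r)])
im,d=imaging.camera('top'); P=cloud('top',d); i=im.astype(int)
red=(i[...,0]>110)&(i[...,1]<60)&(i[...,2]<70)&(P[...,0]>430)&(P[...,0]<720)&(P[...,1]>-260)&(P[...,1]<40)&(P[...,2]>12)&(P[...,2]<30)
r=cv2.minAreaRect(P[red][:,:2].astype(np.float32)); print(r,[tobay([*p,0]).round(1).tolist() for p in cv2.boxPoints(r)])
"
```

```text
t 5.97 tcp [ 522.6 -188.3  -24.6] bay [   0.5 -284.2  -24.6] yaw 85.51 tilt [ 0.002 -0.    -1.   ] q [-0.05  0.53 -0.42 -0.   -0.62  1.55] F [1.4 0.3 0.4] w 0.042 g 25.6
shift [  -0.5 -160.2   -0.6] turn z 0.01
((529.54736328125, -120.26924896240234), (145.35757446289062, 109.45660400390625), 83.30943298339844) [[-55.4, -286.4, 0.0], [54.0, -290.6, 0.0], [59.6, -145.3, 0.0], [-49.8, -141.2, 0.0]]
((508.24322509765625, -12.314062118530273), (38.04523468017578, 8.139850616455078), 5.034162521362305) [[-47.1, -109.1, 0.0], [-45.7, -117.1, 0.0], [-8.2, -110.8, 0.0], [-9.5, -102.8, 0.0]]
```

```bash
python3 -c "
from h import *
im,d=imaging.camera('top'); P=cloud('top',d)
np.savez('t3.npz',im=im,d=d)
im2,d2=imaging.camera('wrist'); np.savez('w3.npz',im=im2,d=d2,P=cloud('wrist',d2))
cv2.imwrite('pics/c3.png',np.hstack([cv2.resize(im[200:320,260:450,::-1],None,fx=2,fy=2),cv2.resize(im2[:,:,::-1],(320,240))]))
P=cloud('wrist',d2);i=im2.astype(int); red=(i[...,0]>90)&(i[...,1]<60)&(i[...,2]<70)&(P[...,2]>14)&(P[...,2]<26)
B=np.array([tobay(p) for p in P[red]])
for y in range(-280,-90,20):
    q=B[abs(B[:,1]-y)<4]
    if len(q): print(y,len(q),[ (v.min().round(1),v.max().round(1)) if len(v) else None for v in (q[q[:,0]<0,0],q[q[:,0]>0,0])])
"
```

```text
-280 1011 [(np.float64(-54.5), np.float64(-0.0)), (np.float64(0.1), np.float64(54.2))]
-260 271 [None, (np.float64(49.5), np.float64(55.0))]
-240 290 [None, (np.float64(49.9), np.float64(55.8))]
-220 294 [(np.float64(-52.4), np.float64(-52.4)), (np.float64(50.7), np.float64(56.6))]
-200 269 [None, (np.float64(52.0), np.float64(57.7))]
-180 585 [(np.float64(-50.5), np.float64(-44.3)), (np.float64(52.9), np.float64(58.4))]
-160 332 [(np.float64(-50.6), np.float64(-43.7)), None]
-140 5 [(np.float64(-45.4), np.float64(-44.3)), None]
```

View pics/c3.png

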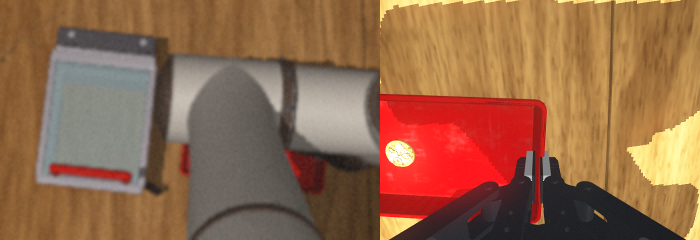

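The tray lagged by about 2.4°, so I'll turn a little more.

Request:
arm_command --pt "0 0 0 0 0 0 -1" --pt "0 0 0 0 0 0 -2" --pt "0 0 0 0 0 0 -3" --pt "0 0 -4 0 0 0 -3" --pt "0 0 -10 0 0 0 -3" --pt "0 0 -10 0 0 0 -3"

```text
t: 6.67
ee_pos: [522.1, -177.8, -24.8]
ee_rot: [1.0, -0.012, -0.0, 0.0]
contact_force: [0.8, -1.1, 4.9]
width: 0.043
grip_force: 24.9
```

```bash
cat > e.py <<'E'
from h import *
go(frombay(0,-124,-24),85.5)
im2,d2=imaging.camera('wrist')
P=cloud('wrist',d2);i=im2.astype(int); red=(i[...,0]>90)&(i[...,1]<60)&(i[...,2]<70)&(P[...,2]>14)&(P[...,2]<26)
B=np.array([tobay(p) for p in P[red]])
for y in range(-280,-50,20):
    q=B[abs(B[:,1]-y)<4]
    if len(q): print(y,len(q),[ (float(v.min().round(1)),float(v.max().round(1))) if len(v) else None for v in (q[q[:,0]<0,0],q[q[:,0]>0,0])])
E
python3 e.py
```

```text
t 6.67 tcp [ 522.1 -177.8  -24.8] bay [  -0.8 -273.8  -24.8] yaw 88.61 tilt [-0.001 -0.    -1.   ] q [-0.03  0.53 -0.43  0.   -0.62  1.58] F [ 0.8 -1.1  4.9] w 0.043 g 24.9
shift [   8.9 -149.6   -0.8] turn z 3.11
-280 571 [(-54.7, -16.9), (10.0, 43.5)]
-260 298 [None, (4.3, 52.7)]
-240 264 [None, (46.3, 51.5)]
-220 408 [(-57.7, -51.7), (45.0, 50.9)]
-200 276 [None, (45.4, 49.9)]
-180 411 [(-57.5, -53.8), (43.4, 49.2)]
-160 407 [(-61.1, -54.8), (42.7, 48.2)]
-140 286 [(-61.6, -55.2), None]
```

Request:
arm_command --pt "0 0 0 0 0 0 1" --pt "0 0 0 0 0 0 2" --pt "0 0 0 0 0 0 2.4" --pt "0 0 0 0 0 0 2.4"

```text
t: 7.05
ee_pos: [522.1, -177.8, -24.8]
ee_rot: [0.999, -0.033, -0.0, -0.0]
contact_force: [0.3, -0.1, 5.4]
width: 0.047
grip_force: 25.7
```

```bash
python3 e.py
```

```text
t 7.05 tcp [ 522.1 -177.8  -24.8] bay [  -0.8 -273.8  -24.8] yaw 86.23 tilt [-0.001  0.    -1.   ] q [-0.03  0.53 -0.43 -0.   -0.62  1.54] F [ 0.3 -0.1  5.4] w 0.047 g 25.7
shift [   2.7 -149.8   -0.8] turn z 0.73
-280 434 [(-54.0, -30.7), (9.6, 42.9)]
-260 283 [None, (5.2, 52.6)]
-240 270 [None, (46.4, 51.8)]
-220 330 [(-55.2, -52.0), (45.0, 50.7)]
-200 269 [None, (44.1, 49.9)]
-180 273 [(-54.6, -54.3), (43.6, 49.0)]
-160 377 [(-61.4, -54.1), (42.6, 48.3)]
-140 301 [(-61.3, -55.4), None]
```

Request:
arm_command --pt "0 0 0 0 0 0 1" --pt "0 0 0 0 0 0 2" --pt "0 0 0 0 0 0 2.8" --pt "0 0 0 0 0 0 2.8"

```text
t: 7.43
ee_pos: [520.8, -177.9, -24.8]
ee_rot: [0.998, -0.057, -0.002, 0.0]
contact_force: [-1.8, -0.1, 7.7]
width: 0.04
grip_force: 27.8
```

```bash
python3 e.py
```

```text
t 7.43 tcp [ 520.8 -177.9  -24.8] bay [  -2.1 -274.   -24.8] yaw 83.44 tilt [-0.003  0.    -1.   ] q [-0.03  0.53 -0.43  0.   -0.62  1.49] F [-1.8 -0.1  7.7] w 0.04 g 27.8
shift [  -3.3 -149.9   -0.8] turn z -2.06
-280 575 [(-55.6, -34.7), (8.4, 47.3)]
-260 286 [None, (4.4, 51.6)]
-240 264 [None, (46.0, 51.3)]
-220 278 [(-53.0, -52.0), (45.3, 51.1)]
-200 273 [None, (45.0, 50.7)]
-180 262 [None, (44.8, 50.4)]
-160 285 [(-58.8, -52.7), (44.6, 50.0)]
-140 302 [(-59.4, -52.6), None]
```

Request:
arm_command --pt "0 1 -3 -1 0 0 0" --pt "0 2 -8 -1 0 0 0" --pt "0 2 -14 -1 0 0 0" --pt "0 2 -20 -1 0 0 0" --pt "0 2 -26 -1 0 0 0" --pt "0 2 -32 -1 0 0 0" --pt "0 2 -38 -1 0 0 0" --pt "0 2 -44 -1 0 0 0" --pt "0 2 -50 -1 0 0 0" --pt "0 2 -50 -1 0 0 0"

```text
t: 8.32
ee_pos: [530.3, -127.5, -24.1]
ee_rot: [0.998, -0.057, -0.0, -0.0]
contact_force: [-1.1, 3.1, 0.8]
width: 0.045
grip_force: 24.5
```

```bash
python3 e.py
```

```text
t 8.32 tcp [ 530.3 -127.5  -24.1] bay [   3.4 -223.   -24.1] yaw 83.41 tilt [ 0.  0. -1.] q [ 0.06  0.52 -0.44 -0.   -0.61  1.4 ] F [-1.1  3.1  0.8] w 0.045 g 24.5
shift [ -7.  -98.8  -0. ] turn z -2.09
-220 1702 [(-51.7, -0.1), (0.0, 57.4)]
-200 263 [None, (51.9, 57.5)]
-180 291 [None, (51.7, 57.4)]
-160 339 [(-48.9, -46.0), (51.8, 57.7)]
-140 266 [None, (53.4, 57.9)]
-120 359 [(-47.7, -44.6), (52.2, 58.0)]
-100 325 [(-51.3, -44.5), None]
-80 216 [(-51.3, -44.1), None]
```

Request:
arm_command --pt "0 -2 -3 0 0 0 0" --pt "0 -3 -8 0 0 0 0" --pt "0 -3 -14 0 0 0 0" --pt "0 -4 -20 0 0 0 0" --pt "0 -4 -26 0 0 0 0" --pt "0 -4 -32 0 0 0 0" --pt "0 -4 -38 0 0 0 0" --pt "0 -5 -44 0 0 0 0" --pt "0 -5 -50 0 0 0 0" --pt "0 -5 -56 0 0 0 0"

```text
t: 9.2
ee_pos: [531.8, -72.0, -24.0]
ee_rot: [0.998, -0.058, -0.0, 0.0]
contact_force: [-0.1, -1.7, 0.9]
width: 0.045
grip_force: 23.9
```

```bash
python3 e.py
```

```text
t 9.2 tcp [531.8 -72.  -24. ] bay [   0.5 -167.6  -24. ] yaw 83.35 tilt [-0. -0. -1.] q [ 0.17  0.51 -0.46 -0.   -0.6   1.29] F [-0.1 -1.7  0.9] w 0.045 g 23.9
shift [ -2.1 -43.6  -0. ] turn z -2.15
-160 525 [(-53.9, -47.7), (7.7, 54.8)]
-140 257 [None, (51.2, 55.1)]
-120 292 [None, (50.2, 55.6)]
-100 281 [(-50.6, -50.5), (50.3, 56.2)]
-80 269 [None, (52.3, 56.7)]
-60 497 [(-51.1, -45.4), (51.6, 57.1)]
```

Request:
arm_command --pt "0 0 -3 0 0 0 0" --pt "0 0 -8 0 0 0 0" --pt "0 -1 -14 0 0 0 0" --pt "0 -1 -20 0 0 0 0" --pt "0 -2 -26 0 0 0 0" --pt "0 -2 -32 0 0 0 0" --pt "0 -2 -37 0 0 0 0" --pt "0 -2 -39 0 0 0 0" --pt "0 -2 -41 0 0 0 0" --pt "0 -2 -41 0 0 0 0"

```text
t: 10.08
ee_pos: [534.8, -31.1, -24.0]
ee_rot: [0.998, -0.058, 0.0, -0.0]
contact_force: [-0.6, 1.4, 0.6]
width: 0.04
grip_force: 23.8
```

Request:
arm_command --pt "0 0 -1 0 0 0 0" --pt "0 0 -2 0 0 0 0" --pt "0 0 -3 0 0 0 0" --pt "0 0 -3 0 0 0 0"

```text
t: 10.42
ee_pos: [534.9, -29.2, -24.0]
ee_rot: [0.998, -0.058, -0.0, 0.0]
contact_force: [-0.6, -4.0, 0.2]
width: 0.044
grip_force: 24.2
```

```bash
python3 e.py
```

```text
t 10.42 tcp [534.9 -29.2 -24. ] bay [   0.3 -124.7  -24. ] yaw 83.34 tilt [-0.    -0.001 -1.   ] q [ 0.25  0.51 -0.47  0.   -0.6   1.21] F [-0.6 -4.   0.2] w 0.044 g 24.2
shift [-0.4 -0.7  0. ] turn z -2.16
-120 890 [(-54.9, -0.8), (0.0, 54.3)]
-100 274 [None, (50.5, 54.8)]
-80 289 [None, (49.3, 55.2)]
-60 290 [(-51.3, -48.5), (51.4, 55.7)]
```

Request:
arm_command --pt "0 0 -1.5 0 0 0 0" --pt "0 0 -3 0 0 0 0" --pt "0 0 -3 0 0 0 0" --pt "0 0 -3 0 0 0 0"

```text
t: 10.8
ee_pos: [535.1, -28.8, -23.8]
ee_rot: [0.998, -0.058, -0.0, 0.002]
contact_force: [2.3, -16.8, 0.9]
width: 0.049
grip_force: 25.5
```

```bash
python3 e.py; python3 -c "
from h import *
im,d=imaging.camera('scene'); P=cloud('scene',d)
cv2.imwrite('pics/s4.png',cv2.resize(im[200:400,200:440,::-1],None,fx=2.5,fy=2.5,interpolation=cv2.INTER_NEAREST))
i=im.astype(int); red=(i[...,0]>90)&(i[...,1]<60)&(i[...,2]<70)&(P[...,2]>14)&(P[...,2]<26)
B=np.array([tobay(p) for p in P[red]]); print(len(B),B.min(0),B.max(0))"
```

```text
t 10.8 tcp [535.1 -28.8 -23.8] bay [   0.4 -124.3  -23.8] yaw 83.34 tilt [-0.001 -0.003 -1.   ] q [ 0.25  0.51 -0.47  0.   -0.6   1.2 ] F [  2.3 -16.8   0.9] w 0.049 g 25.5
shift [-0.4 -0.3  0.2] turn z -2.16
-120 1038 [(-54.2, -0.1), (0.3, 54.7)]
-100 274 [None, (50.6, 55.0)]
-80 295 [None, (49.5, 55.4)]
-60 297 [(-51.6, -48.0), (50.1, 56.2)]
313 [ -54.45719199 -200.0521229    14.0432876 ] [501.3240882  -43.06590664  25.93296792]
```

View pics/s4.png

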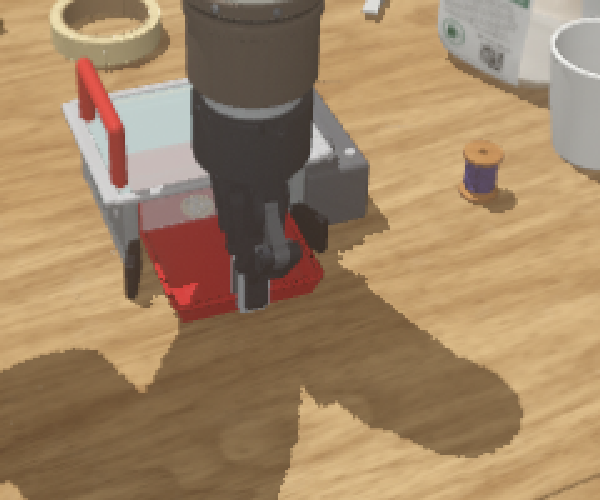

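The tray is home: it stops firmly at 17 N with the TCP at bay y −124, and the picture shows it in the slot with the movement visible under the flap. Now release and rise.

Request:
arm_command --pt "0.3 0 2 0 0 0 0" --pt "0.4 0 2 0 0 0 0" --pt "0.4 0 2 0 0 0 0" --pt "0.4 0 2 0 0 0 0" --pt "0.4 0 2 -10 0 0 0" --pt "0.4 0 2 -40 0 0 0" --pt "0.4 0 2 -80 0 0 0" --pt "0.4 0 2 -120 0 0 0" --pt "0.4 0 2 -150 0 0 0" --pt "0.4 0 2 -170 0 0 0"

```text
t: 11.73
ee_pos: [536.6, -27.1, 151.0]
ee_rot: [0.998, -0.057, 0.003, -0.001]
contact_force: [0.5, -0.5, 0.1]
width: 0.401
grip_force: 0.0
```

```bash
python3 -c "
from h import *
go(frombay(-65,0,140),175.5)
im,d=imaging.camera('wrist'); P=cloud('wrist',d);i=im.astype(int); red=(i[...,0]>90)&(i[...,1]<60)&(i[...,2]<70)
for nm,m in [('tray',red&(P[...,2]>14)&(P[...,2]<26)),('bar',red&(P[...,2]>90))]:
    if m.sum()<5: print(nm,m.sum());continue
    B=np.array([tobay(p) for p in P[m]]); print(nm,len(B),np.percentile(B,[1,50,99],axis=0).round(1).tolist())
"
```

```text
t 11.73 tcp [536.6 -27.1 151. ] bay [   1.9 -122.5  151. ] yaw 83.41 tilt [ 0.007  0.001 -1.   ] q [ 0.25  0.27 -0.28  0.   -1.01  1.2 ] F [ 0.5 -0.5  0.1] w 0.401 g 0.0
shift [ -71.4 -119.9   10.7] turn z 87.91
tray 2429 [[-50.0, -129.1, 14.2], [-1.0, -110.6, 22.5], [57.8, -53.9, 25.1]]
bar 2677 [[-66.0, -125.1, 90.9], [-58.4, 1.7, 117.8], [83.6, 46.2, 329.7]]
```

Request:
arm_command --pt "0.6 -7 -12 -2 0 0 7" --pt "0.6 -14 -24 -2 0 0 14" --pt "0.6 -21 -36 -2 0 0 21" --pt "0.6 -28 -48 -2 0 0 28" --pt "0.6 -35 -60 -2 0 0 35" --pt "0.6 -42 -72 -2 0 0 42" --pt "0.6 -49 -84 -2 0 0 49" --pt "0.6 -56 -96 -2 0 0 56" --pt "0.6 -63 -108 -2 0 0 63" --pt "0.6 -70 -120 -2 0 0 70"

```text
t: 12.62
ee_pos: [478.8, 100.5, 148.5]
ee_rot: [0.783, -0.622, -0.0, -0.0]
contact_force: [0.4, 1.0, -0.4]
width: 0.601
grip_force: 0.0
```

Request:
arm_command --pt "0.6 0 0 0 0 0 6" --pt "0.6 0 0 0 0 0 12" --pt "0.6 0 0 0 0 0 18" --pt "0.6 0 0 0 0 0 18" --pt "0.6 0 0 0 0 0 18"

```text
t: 13.03
ee_pos: [479.2, 99.8, 148.4]
ee_rot: [-0.679, 0.734, 0.0, 0.0]
contact_force: [0.4, 0.3, -0.1]
width: 0.602
grip_force: 0.0
```

```bash
python3 -c "
from h import *
go(frombay(-65,0,64),175.5)
im,d=imaging.camera('wrist'); P=cloud('wrist',d);i=im.astype(int); red=(i[...,0]>90)&(i[...,1]<60)&(i[...,2]<70)
m=red&(P[...,2]>105)&(P[...,2]<130)
B=np.array([tobay(p) for p in P[m]]); print(len(B),np.percentile(B,[1,10,50,90,99],axis=0).round(1).tolist())
cv2.imwrite('pics/w5.png',im[:,:,::-1])
"
```

```text
t 13.03 tcp [479.2  99.8 148.4] bay [-65.3  -0.4 148.4] yaw 175.52 tilt [ 0.  0. -1.] q [ 0.54  0.2  -0.39 -0.   -0.98 -0.62] F [ 0.4  0.3 -0.1] w 0.602 g 0.0
shift [-0.4 -0.3 84.4] turn z 0.02
3007 [[-70.9, -45.6, 110.5], [-69.7, -39.1, 115.1], [-65.3, -5.6, 117.3], [-60.9, 35.0, 118.5], [-59.8, 45.5, 119.4]]
```

View pics/w5.png

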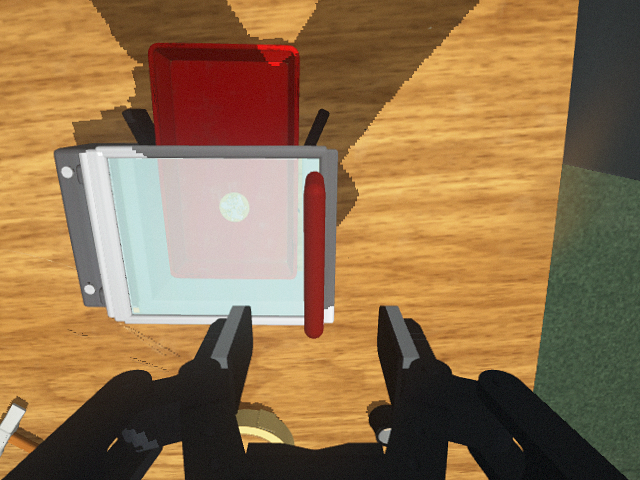

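The tray is home with the movement in it at (234,207), and the bar at column 314 lies midway between the fingers. Going down to pinch it.

Request:
arm_command --pt "0.6 0 0 20 0 0 0" --pt "0.6 0 0 45 0 0 0" --pt "0.6 0 0 65 0 0 0" --pt "0.6 0 0 78 0 0 0" --pt "0.6 0 0 84 0 0 0" --pt "0.6 0 0 84 0 0 0" --pt "0.2 0 0 84 0 0 0" --pt "0 0 0 84 0 0 0" --pt "0 0 0 84 0 0 0" --pt "0 0 0 84 0 0 0" --force 30

```text
t: 13.92
ee_pos: [479.9, 99.9, 65.0]
ee_rot: [-0.678, 0.735, -0.0, 0.001]
contact_force: [-1.5, 1.1, 3.0]
width: 0.129
grip_force: 29.2
```

Request:
arm_command --pt "0 0 0 0 0 0 0" --pt "0 0 0 0 0 0 0" --pt "0 0 0 0 0 0 0"

```text
t: 14.17
ee_pos: [479.8, 99.9, 64.8]
ee_rot: [-0.678, 0.735, -0.0, 0.001]
contact_force: [-2.4, 1.3, 5.6]
width: 0.126
grip_force: 29.5
```

```bash
python3 -c "
from h import *
go(frombay(-65,0,64),175.5)
o=env.get_obs(); M=R.from_quat(o['ee_rot']).as_matrix()
for th in np.arange(0,1.1,.1):
    dx=-150*np.cos(th)+47*np.sin(th)+150; dz=150*np.sin(th)+47*np.cos(th)-47
    print(round(th,2),(M.T@(XH*dx+np.array([0,0,dz]))).round(1))
"
```

```text
t 14.17 tcp [479.8  99.9  64.8] bay [-64.8  -0.3  64.8] yaw 175.36 tilt [ 0.001  0.001 -1.   ] q [ 0.54  0.31 -0.5   0.   -0.76 -0.62] F [-2.4  1.3  5.6] w 0.126 g 29.5
shift [-0.3  0.2  0.8] turn z -0.14
0.0 [0. 0. 0.]
0.1 [ -0.   -5.5 -14.7]
0.2 [ -0.1 -12.4 -28.8]
0.3 [ -0.1 -20.6 -42.2]
0.4 [ -0.1 -30.2 -54.7]
0.5 [ -0.2 -41.  -66.1]
0.6 [ -0.2 -52.8 -76.4]
0.7 [ -0.2 -65.7 -85.5]
0.8 [ -0.3 -79.3 -93.2]
0.9 [ -0.3 -93.7 -99.6]
1.0 [  -0.3 -108.6 -104.5]
```

Request:
arm_command --pt "0 0 -2.5 -7.5 0 0 0" --pt "0 0 -5.5 -14.7 0 0 0" --pt "0 0 -9 -21.9 0 0 0" --pt "0 0 -12.4 -28.8 0 0 0" --pt "0 0 -16.4 -35.6 0 0 0" --pt "0 0 -20.6 -42.2 0 0 0" --pt "0 0 -25.3 -48.6 0 0 0" --pt "0 0 -30.2 -54.7 0 0 0" --pt "0 0 -35.5 -60.5 0 0 0" --pt "0 0 -41 -66.1 0 0 0"

```text
t: 15.0
ee_pos: [517.1, 96.5, 130.5]
ee_rot: [-0.677, 0.736, 0.003, -0.003]
contact_force: [-9.9, 6.8, 6.2]
width: 0.126
grip_force: 29.7
```

```bash
cat > g.py <<'E'
from h import *
o=env.get_obs(); b=tobay(o['ee_pos']); r=np.array([b[0]-85,b[2]+48.4-66])
print('theta',np.arctan2(47,150)*-1+np.arctan2(r[1],-r[0]),'radius',np.hypot(*r),np.hypot(150,47)); go(o['ee_pos'],175.5)
E
python3 g.py
```

```text
theta 0.484103888244082 radius 159.29888599053447 157.19096666157378
t 15.0 tcp [517.1  96.5 130.5] bay [-27.4  -0.7 130.5] yaw 175.29 tilt [-0.007  0.    -1.   ] q [ 0.49  0.28 -0.33 -0.   -0.97 -0.57] F [-9.9  6.8  6.2] w 0.126 g 29.7
shift [0. 0. 0.] turn z -0.21
```

Request:
arm_command --pt "0 0 -5.8 -5.3 0 0 0" --pt "0 0 -11.8 -10.3 0 0 0" --pt "0 0 -18.2 -15 0 0 0" --pt "0 0 -24.7 -19.4 0 0 0" --pt "0 0 -31.4 -23.4 0 0 0" --pt "0 0 -38.3 -27.1 0 0 0" --pt "0 0 -45.4 -30.5 0 0 0" --pt "0 0 -52.7 -33.5 0 0 0" --pt "0 0 -60.1 -36.1 0 0 0" --pt "0 0 -67.6 -38.4 0 0 0"

```text
t: 15.83
ee_pos: [587.7, 90.5, 170.6]
ee_rot: [-0.678, 0.735, -0.0, -0.0]
contact_force: [-2.7, 1.9, 5.5]
width: 0.128
grip_force: 31.5
```

Request:
arm_command --pt "0 0 -3 -0.8 0 0 0" --pt "0 0 -4.5 -1.2 0 0 0" --pt "0 0 -4.5 -1.2 0 0 0" --pt "0 0 -4.5 -1.2 0 0 0"

```text
t: 16.17
ee_pos: [592.9, 90.1, 171.7]
ee_rot: [-0.678, 0.735, -0.001, 0.001]
contact_force: [-2.1, 2.6, 5.9]
width: 0.124
grip_force: 31.8
```

```bash
python3 g.py; python3 -c "
from h import *
im,d=imaging.camera('scene'); P=cloud('scene',d)
cv2.imwrite('pics/s6.png',cv2.resize(im[120:340,160:440,::-1],None,fx=2.5,fy=2.5,interpolation=cv2.INTER_NEAREST))"
```

```text
theta 1.035885939360556 radius 158.32149633223824 157.19096666157378
t 16.17 tcp [592.9  90.1 171.7] bay [ 48.7  -1.2 171.7] yaw 175.35 tilt [ 0.002 -0.    -1.   ] q [ 0.42  0.36 -0.1   0.   -1.11 -0.5 ] F [-2.1  2.6  5.9] w 0.124 g 31.8
shift [0. 0. 0.] turn z -0.15
```

View pics/s6.png

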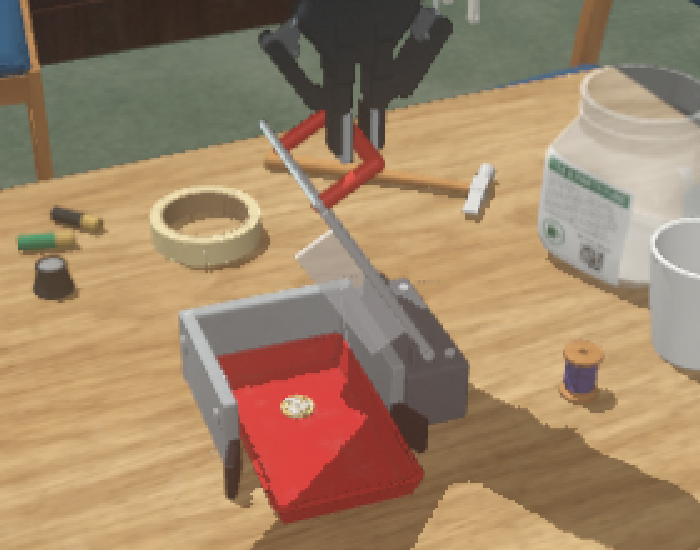

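The hood is past balance at about 1.03 rad, with the tray home and the movement in it. Now I'll ease it back to about 0.745 rad.

Request:
arm_command --pt "0 0 3.8 1 0 0 0" --pt "0 0 7.6 2.1 0 0 0" --pt "0 0 15.1 4.4 0 0 0" --pt "0 0 22.5 7.2 0 0 0" --pt "0 0 29.6 10.4 0 0 0" --pt "0 0 36.7 13.9 0 0 0" --pt "0 0 40 15.6 0 0 0" --pt "0 0 41.5 16.5 0 0 0" --pt "0 0 41.5 16.5 0 0 0" --pt "0 0 41.5 16.5 0 0 0"

```text
t: 17.05
ee_pos: [549.9, 93.6, 153.4]
ee_rot: [-0.678, 0.735, 0.0, -0.001]
contact_force: [-4.1, 1.3, 5.9]
width: 0.124
grip_force: 32.4
```

Request:
arm_command --pt "0 0 0 0 0 0 0" --pt "0 0 0 0 0 0 0" --pt "0 0 0 0 0 0 0" --pt "0 0 0 0 0 0 0" --pt "0 0 0 0 0 0 0" --pt "0 0 0 0 0 0 0"

```text
t: 17.55
ee_pos: [550.0, 93.6, 153.4]
ee_rot: [-0.678, 0.735, 0.0, -0.001]
contact_force: [-3.8, 2.1, 6.7]
width: 0.127
grip_force: 32.4
```

```bash
python3 g.py; python3 -c "
from h import *
im,d=imaging.camera('scene'); P=cloud('scene',d); i=im.astype(int)
red=(i[...,0]>90)&(i[...,1]<60)&(i[...,2]<70)&(P[...,0]>440)&(P[...,0]<720)&(P[...,1]>-100)&(P[...,1]<200)
B=np.array([tobay(p) for p in P[red&(P[...,2]>100)]]); r=np.median(B,0); print('bar',r, np.arctan2(r[2]-66,85-r[0])-np.arctan2(47,150))
B=np.array([tobay(p) for p in P[red&(P[...,2]<26)]]); print('tray',np.percentile(B,[1,99],axis=0).round(1))
for x in imaging.recognise('scene','movement')[:1]:
    a,b=map(int,x['location']); print('mov',x['conf'],tobay(P[a,b]))
cv2.imwrite('pics/s7.png',cv2.resize(im[120:340,160:440,::-1],None,fx=2.5,fy=2.5,interpolation=cv2.INTER_NEAREST))"
```

```text
theta 0.7386459654082915 radius 157.3066233736189 157.19096666157378
t 17.55 tcp [550.   93.6 153.4] bay [  5.7  -1.  153.4] yaw 175.34 tilt [-0.002 -0.    -1.   ] q [ 0.46  0.31 -0.23 -0.   -1.04 -0.54] F [-3.8  2.1  6.7] w 0.127 g 32.4
shift [0. 0. 0.] turn z -0.16
bar [ -0.47444193 -11.45220861 204.29206319] 0.7135506347755369
tray [[ -52.7 -129.    -0.4]
 [  52.8   49.6   22.1]]
mov 0.44 [-3.00919052 -4.55091046  6.04389792]
```

View pics/s7.png

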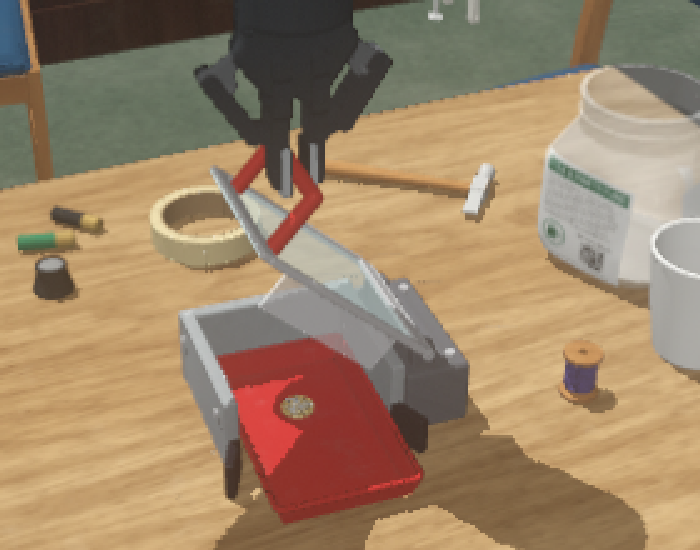

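The hood is held at about 0.74 rad. The tray spans bay y −129 to +50, so it is home, and the movement is in it at (297,407). Handing in.

```bash
python3 -c "
from rig import env
print(env.finish_job())"
```

```text
the job is handed in; nothing more can be done
None
```

I handed the job in with the tray fully home, the movement in it and the hood held in the fingers at about 0.74 rad (0.16 rad, or nine degrees, below balance), after raising it to about 1.03 rad; `finish_job` returned no verdict.

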